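Start the petal mill with its bayonet lid

TASK

Start the petal mill: press the keys at its front one at a time, fully down and letting each come up again, first the round one, then the long bar, then the small square. Then take the lid by its grip bar, set it down into the mill's mouth with its lugs in the slots until its flange rests on the rim, and twist it clockwise (seen from above) to the half-way mark, without going on to the lock. The mill runs only while the lid is held there, and the lid springs back if let go, so finish still gripping it at the half-way mark; leave the other things on the table alone.

Things in the scene. Friction and masses are not known exactly. Their poses are not given: they have to be found in the camera images.
- mill: petal mill, fixed: grey base 205 (x) by 200 mm (y), top 30 mm high, with a round mouth 77 mm across and a key row at its robot side. Origin on the table under the mouth's axis; x points away from the key row, z up. Keys at x = -105 mm, y = -58, 0, +58 mm, in an order that varies
- mouth (a point): centre of the mouth's rim, 80 mm above the mill's origin; axes as the mill. Bayonet socket: 45 mm opening between 5 mm thick ledges, 59 mm bore below, two slots about 16 mm wide at +x and -x. The lid enters only with its x along the mill's x, either way round, and then turns clockwise only. A thin rib on the collar at -x marks the slot
- half_mark (a point): wide raised rib on the outside of the mouth's collar, 43 mm from the axis, 10 mm below the rim: the half-way mark, 0.655 rad clockwise (from above) from the slot rib at -x. The end of the lid's grip bar points to it at half of the turn. The round stud at 1.31 rad marks the lock, the end of the turn
- lid_grip (a point): centre of the lid's grip bar (bar 58 mm long in x, 16 wide in y, 31 high, upright sides), on the lid's axis, 32.5 mm above its underside, 15.5 mm below the bar's top and above the flange; 20.5 mm above the rim when the flange rests on it. x along bar and lugs, z up. The lid starts lying on the table left of the mill, right way up
- lid: the same lid, about 0.12 kg; origin at the centre of its underside, same axes. Plug 42 mm across, 12 mm deep; two lugs at its foot (12 mm wide, 4 high, reaching 27 mm from the axis at +x and -x); flange 72 mm across, 5 mm thick, above the plug; grip bar on top
- switch (a joint): spring ring inside the mouth, pushed round by the lid's lugs: 0 rad at rest; moves once the lid has turned about 0.11 rad clockwise, then follows it; about 0.55 at the half-way mark, stop (lock) at 1.2. Takes about 0.06 N m at the half-way mark; turns the lid back if it is let go
- key_round_top (a point): centre of the top of the round key, 30 mm across; 43.5 mm above the table when up; axes as the mill (x along the mill's x)
- key_round (a joint): how far the round key is down: 0 up, 0.005 m at the bottom; it springs back, needs about 1 N to start and 3.5 N at the bottom; down counts from 3.5 mm
- key_bar_top (a point): centre of the top of the long bar key, 46 mm (along the mill's x) by 14 mm; 43.5 mm above the table when up; axes as the mill (x along the mill's x)
- key_bar (a joint): how far the long bar key is down: 0 up, 0.005 m at the bottom; it springs back, needs about 1 N to start and 3.5 N at the bottom; down counts from 3.5 mm
- key_square_top (a point): centre of the top of the small square key, 19 by 19 mm; 43.5 mm above the table when up; axes as the mill (x along the mill's x)
- key_square (a joint): how far the small square key is down: 0 up, 0.005 m at the bottom; it springs back, needs about 1 N to start and 3.5 N at the bottom; down counts from 3.5 mm
- jar_c: low glass candle jar with a tin lid, 60 mm across, 60 mm high, behind the lid; origin at its underside. A bystander: leave it where it is
- stamp_c: wooden hand stamp, 29x43x75 mm, behind the lid; origin at its underside. A bystander: leave it where it is
- spool_3: ribbon spool, 70x63x30 mm, right of the mill; origin at its underside. A bystander: leave it where it is
- tape_clear: roll of tape, 96x94x48 mm, right of the mill; origin at its underside. A bystander: leave it where it is
There are look-alikes about, which are no part of the job. Leave any yellow look-alike of the lid alone.

How it is judged:
By the outcome, as a careful person would: the job done as asked, in the order asked, and still so for the second after the job is handed in, while the arm keeps its last pose, push and grip.
It also fails if it takes over 64 s, if anything falls off the work surface, if the arm or the gripper's body presses on something with over 40 N, if the wrist force passes 120 N, or if a joint passes its speed limit or range.

ROBOT

A 7-joint arm with a two-finger parallel gripper is mounted at the origin on a cart in front of the work surface, level with it; the furniture and walls round the work are solid. World frame = base frame: x ahead of the robot, y to its left, z up, the work surface at z = 0. Lengths are in m, angles in rad, forces in N, time in s.
With the tool pointing down it reaches from about 0.425 to 0.875 m from the base axis. Payload 4.7 kg.
Tool frame: the origin (TCP) lies at the very end of the fingers, on their centre line; the grasp point (between the pads) lies 19 mm behind it (grip_point_offset is the distance from the TCP to the grasp point, in m); x points along the fingers, z is the direction in which the jaws open and shut, and the axes are right-handed (so a half turn about x gives the same grasp; the last joint's range is limited). The gripper opens to 87 mm and grips with 3 to 60 N. Pads are 19 mm wide; open, the fingers measure 117 mm over their backs; the gripper's body (75 mm by 190 mm) begins 51 mm behind the grasp point.
Start: joints at [1.138, 0.321, -0.07, 1.45, 0.023, 1.371, -0.057], TCP at [0.281, -0.586, 0.223] pointing down, gripper open.
Joint ranges: [-2.86, 2.86], [-0.3, 2.09], [-1.38, 1.24], [0.06, 2.45], [-1.56, 4.7], [0.09, 2.05], [-2.69, 2.69]. Speed limits (rad/s): [2.57, 2.57, 3.14, 3.14, 3.14, 3.14, 3.14].

INTERFACE

Orientations are given as a rotation vector (axis times angle).
In Python, from bench import get_state, get_image, calibration, close_job, grip_point_offset gives the robot as it stands.
- The arm moves only by the tool play_rows, never from a script. Its argument "targets" is a list of rows, each an object with "claw": the closure, from 0 (fully open) to 1 (shut); "linear": the shift along the tool's x, y, z as a fraction of full scale, a list of three; "rotation": the turn, a rotation vector about the tool's x, y, z as a fraction of full scale, a list of three. In form: [{"claw": claw, "linear": [x, y, z], "rotation": [wx, wy, wz]}, ...]. A call has 1 to 10 rows; each row shifts and turns the pose as measured when the row begins, along the tool's axes as they then stand; what a row does not reach is not made up. Full scale, the value 1, is 2.5 cm for a shift and 90 degrees for a turn. A row lasts 1/12 s, in which the tool goes at most 41.7 mm and 7.16 degrees, less where a joint would pass 70% of its speed; a pose out of reach is approached as far as the arm can. A call with a number of a shift or a turn outside -1 to 1 is refused whole. A call with a gripper value outside its range is refused whole. The fingers move at their own pace and stop on an object; "newtons" is the grip in N (left out, the last holds). Time passes only in rows, so rows that do not move let the fingers close. It gives the time, the measured TCP pose, the force and the opening at its end, in the units of the state.
- get_state(): the state, without advancing time (a new reading comes with each control period).
- get_image(name): name is "side" or "top"; returns the picture (400x640x3 uint8, blue, green, red); there is no depth.
- calibration(name): a dict with "fx", "fy", "cx", "cy" (pixels), "rvec" (rotation vector, rad) and "tvec" (3), from world to camera coordinates, as OpenCV has them. Camera axes: x right, y down, z forward; pixel columns grow to the right and rows downward; lengths in m; the calibration is good to about 2 mm. A picture is of the moment at which its call begins. calibration takes no time and is no camera call.
- close_job(): hands the job in, once; it reports no verdict.
The state is a dict: "time": time; "joint_positions": joint angles; "qd": joint speeds; "joint_torque": joint torques, N m; "position": TCP position; "tool_rot": TCP orientation; "ft_force": force on the tool from outside, world axes, zero at the start; "torque": the same for the moment, N m; "grip_width": opening from 0.0 (shut) to 1.0 (fully open).
Only numpy, scipy, OpenCV 4.12 (cv2) and the standard library are available. Lean on these libraries where they do the work, as an engineer would, in place of code of your own. Each camera call takes 0.05 s, during which the arm holds its last target. There are 200 camera calls.

## Working session

There is one attempt and no reset: what is moved stays moved. The work goes in short steps, Python scripts to look and compute and a tool call to move; the robot and the scene stay as the last step left them, time stands still between calls to the robot, and variables do not carry over. Pictures are saved under pics/ and viewed, about 8 in all and at most 12, crops included, and the job is handed in when it is done.

Besides the shell and the picture viewer there is one more tool, called as a command line: name --argument value ..., lists and objects as JSON in quotes. play_rows: Moves the arm, as the interface text tells. Shift numbers are shares of 2.5 cm and turn numbers shares of 90 degrees, none past 1 either way. Its arguments: {"type":"object","properties":{"targets":{"type":"array"},"newtons":{"type":"number"}},"required":["targets"]}

```bash
mkdir -p pics; ls; python3 - <<'E'
from bench import *
import cv2
for n in("top","side"):
    cv2.imwrite(f"pics/{n}0.png",get_image(n)); c=calibration(n); print(n,c)
print(get_state(),grip_point_offset)
E
```

```text
pics
top {'fx': 381.4765891843326, 'fy': 381.4765891843326, 'cx': 316.756528500998, 'cy': 202.47562193084673, 'rvec': array([ 2.11423779, -2.17796129,  0.15316418]), 'tvec': array([0.03589823, 0.56380078, 1.13664874])}
side {'fx': 364.2083686456234, 'fy': 364.2083686456234, 'cx': 320.79240634499337, 'cy': 193.63487116451176, 'rvec': array([ 0.2459288 , -2.59098664,  1.52442758]), 'tvec': array([0.53992872, 0.11692894, 0.90665301])}
{'time': 0.1, 'joint_positions': array([ 1.13810273,  0.32178255, -0.07004929,  1.45154525,  0.02260186,
        1.3707823 , -0.056896  ]), 'qd': array([ 0.00044481, -0.00149654,  0.00124202, -0.00121671, -0.0003943 ,
       -0.00104627,  0.00099168]), 'joint_torque': array([ 5.47330058e-05, -4.92572057e+01, -4.05578529e-01, -3.13396990e+01,
       -6.40660431e-02,  3.95199435e-02,  7.49266155e-05]), 'position': array([ 0.28057526, -0.58578596,  0.22155262]), 'tool_rot': array([ 0.8749905 ,  1.38960329, -0.87362458]), 'ft_force': array([-0.03300879, -0.08229579, -0.53201497]), 'torque': array([-0.00747806, -0.01900986,  0.01394659]), 'grip_width': 1.0013082893797094} 0.0187
```

View pics/top0.png

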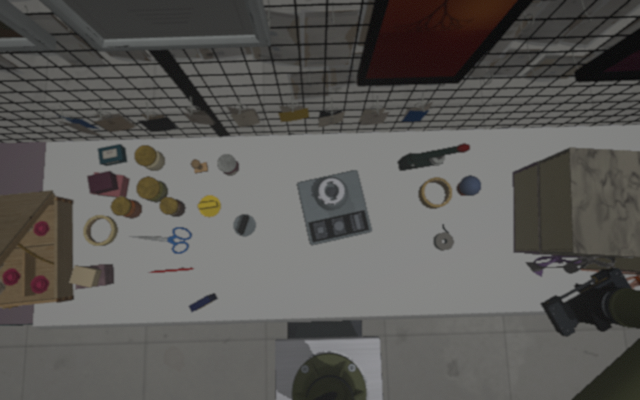

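View pics/side0.png

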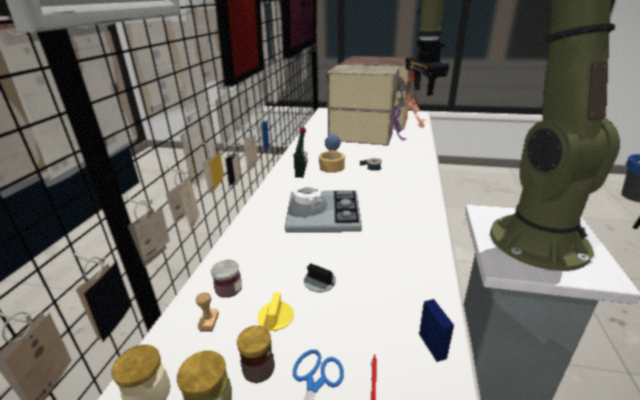

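The top view shows the mill at about (333,207) with its keys on the robot side, the lid at (244,225) with a dark bar, and the yellow look-alike at (208,206). Next I'll enlarge these areas.

```bash
python3 - <<'E'
import cv2,numpy as np
a=cv2.imread("pics/top0.png");s=cv2.imread("pics/side0.png")
m=cv2.resize(a[165:250,290:380],None,fx=6,fy=6,interpolation=cv2.INTER_CUBIC)
l=cv2.resize(a[205:245,225:265],None,fx=6,fy=6,interpolation=cv2.INTER_CUBIC)
o=np.zeros((600,800,3),np.uint8);o[:510,:540]=m;o[:240,545:785]=l
o[245:485,545:785]=cv2.resize(s[255:295,300:340],None,fx=6,fy=6,interpolation=cv2.INTER_CUBIC)
o=cv2.convertScaleAbs(o,alpha=1.6)
cv2.imwrite("pics/crop.png",o)
E
```

```text
(no output)
```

View pics/crop.png

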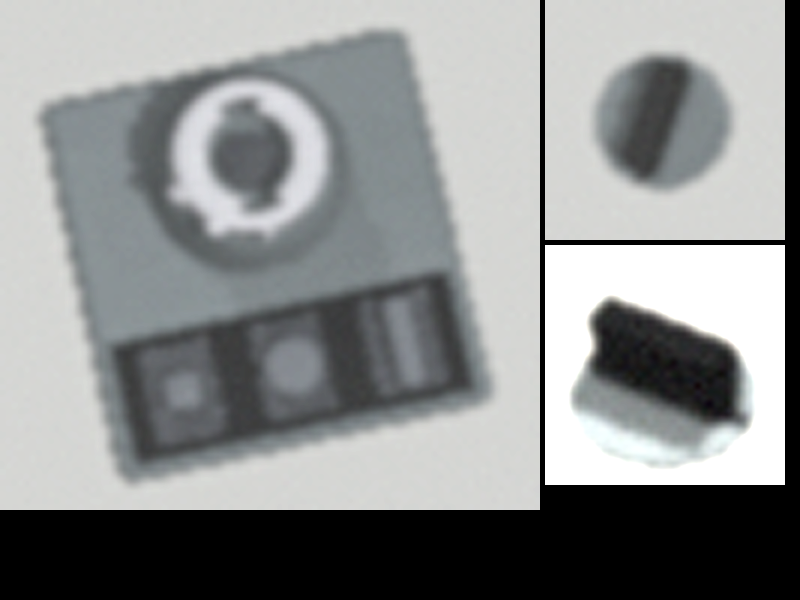

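The keys from left to right are square (crop 183,391), round (295,365) and bar (408,345). The mouth ring centre is about (250,155), and the lid bar tilts right of vertical. Next I'll measure all of these by mask.

```bash
cat > h.py <<'E'
import cv2,numpy as np
from bench import *
from scipy.spatial.transform import Rotation as R
def cast(n,uv,z):
    c=calibration(n);M=cv2.Rodrigues(c['rvec'])[0];o=-M.T@c['tvec']
    d=M.T@np.array([(uv[0]-c['cx'])/c['fx'],(uv[1]-c['cy'])/c['fy'],1.])
    return o+d*(z-o[2])/d[2]
def proj(n,p):
    c=calibration(n);K=np.array([[c['fx'],0,c['cx']],[0,c['fy'],c['cy']],[0,0,1.]])
    return cv2.projectPoints(np.array(p,float).reshape(-1,1,3),c['rvec'],c['tvec'],K,None)[0].reshape(-1,2)
E
python3 - <<'E'
from h import *
a=cv2.imread("pics/top0.png");g=cv2.cvtColor(a,cv2.COLOR_BGR2GRAY)
cc=lambda x,y,ox=290,oy=165:(ox+(x+.5)/6-.5,oy+(y+.5)/6-.5)
# keys
pts={}
for n,(x,y) in dict(sq=(183,391),rd=(295,365),bar=(408,347)).items():
    u,v=cc(x,y);r=3 if n!='bar' else 6
    p=cast("top",(u,v),.0435);pts[n]=p;print(n,p[:2])
d=pts['sq']-pts['bar'];print("key spacing",np.linalg.norm(d[:2]),"mill yaw (y axis)",np.arctan2(-d[0],d[1]))
# base outline corners at z=.03
def box(mask,z,name):
    cs=max(cv2.findContours(mask,cv2.RETR_EXTERNAL,cv2.CHAIN_APPROX_NONE)[0],key=cv2.contourArea)
    w=np.array([cast("top",q[0],z)[:2] for q in cs],np.float32)
    print(name,cv2.minAreaRect(w*1000)); return w
m=np.zeros_like(g);m[165:250,290:380]=(g[165:250,290:380]<118)*255
up=cv2.morphologyEx(m,cv2.MORPH_CLOSE,np.ones((9,9)));box(up,.03,"base")
# ring
m=np.zeros_like(g);m[170:210,312:350]=(g[170:210,312:350]>118)*255
m=cv2.morphologyEx(m,cv2.MORPH_OPEN,np.ones((1,1)))
w=box(m,.08,"ring");print(cv2.minEnclosingCircle(w*1000))
# inner hole
print(g[180:205,322:342])
# lid
m=np.zeros_like(g);m[205:245,225:265]=(g[205:245,225:265]<112)*255
w=box(m,.017,"lid");print(cv2.minEnclosingCircle(w*1000))
m=np.zeros_like(g);m[205:245,225:265]=(g[205:245,225:265]<48)*255
w=box(m,.048,"bar top")
print(g[210:240,230:260])
E
```

```text
sq [0.47996874 0.01148915]
rd [ 0.49149474 -0.04584791]
bar [ 0.49895722 -0.10367948]
key spacing 0.11672349951639195 mill yaw (y axis) 0.16340530049250981
base ((551.66162109375, -32.654335021972656), (205.02989196777344, 199.75164794921875), 10.769912719726562)
ring ((592.46630859375, -26.02098846435547), (68.96728515625, 72.94949340820312), 88.24269104003906)
((592.0501098632812, -24.28293228149414), 38.95695495605469)
[[ 65  81 101 118 128 134 134 130 129 127 128 132 135 136 133 126 113  95
   79  76]
 [ 84 108 125 132 132 127 118 108  99  95 102 120 133 138 139 138 132 118
   98  80]
 [109 127 134 135 125 107  93  82  74  70  87 114 132 137 140 139 138 131
  119  97]
 [125 135 138 135 120  97  81  77  72  70  81 104 120 128 134 137 138 137
  131 116]
 [134 138 138 136 121 100  85  80  79  77  77  82  89 103 119 131 137 138
  137 129]
 [136 138 136 128 113  94  85  81  81  80  77  74  68  75  95 119 132 137
  138 136]
 [137 137 131 114  94  82  78  76  76  74  74  71  63  59  71  99 121 133
  136 138]
 [137 135 123 101  81  70  65  64  64  63  63  65  60  56  59  76 104 126
  136
[... 4779 characters left out ...]
 61  70  78  84  85  83
   87  95 104 118 130 134 134 134 134 134 133 134]
 [133 133 133 134 133 133 133 130 123 109  94  88  85  84  85  88  90  95
  105 116 124 130 133 134 134 134 133 133 134 133]
 [133 133 133 134 133 134 134 134 133 128 124 118 111 104 104 104 109 118
  125 131 134 134 133 134 133 133 134 133 133 134]
 [133 134 132 133 133 133 134 134 134 135 134 133 130 126 126 125 128 131
  133 134 134 133 134 133 133 134 133 133 133 134]
 [133 133 133 134 133 133 133 133 134 134 134 134 133 133 134 134 134 134
  133 133 134 133 134 134 133 133 133 133 133 133]
 [134 133 133 133 132 133 133 132 134 133 133 134 133 133 134 134 134 134
  133 133 133 132 132 134 133 134 133 134 134 133]]
```

```bash
cat >> h.py <<'E'
def radial(n,img,c,z,r0,r1,lo,ths):
    """half-level edge along radial lines in world plane z; first crossing of lo"""
    out=[];rs=np.arange(r0,r1,.0005*np.sign(r1-r0))
    for t in ths:
        q=proj(n,[(c[0]+r*np.cos(t),c[1]+r*np.sin(t),z) for r in rs]).astype(np.float32)
        v=cv2.remap(img,q[:,:1],q[:,1:],cv2.INTER_LINEAR).ravel().astype(float)-lo
        k=np.where(v[:-1]*v[1:]<=0)[0]
        if len(k):
            r=rs[k[0]];out.append((c[0]+r*np.cos(t),c[1]+r*np.sin(t)))
    return np.array(out)
def circ(p):
    for _ in range(3):
        A=np.c_[2*p,np.ones(len(p))];s=np.linalg.lstsq(A,(p**2).sum(1),rcond=None)[0]
        r=np.sqrt(s[2]+s[:2]@s[:2]);e=abs(np.linalg.norm(p-s[:2],axis=1)-r);p=p[e<max(.0015,2*np.median(e))]
    return s[:2]*1000,r*1000,len(p)
E
python3 - <<'E'
from h import *
a=cv2.imread("pics/top0.png");g=cv2.cvtColor(a,cv2.COLOR_BGR2GRAY)
th=np.linspace(0,2*np.pi,90)
print("ring out",circ(radial("top",g,(.592,-.0255),.08,.05,.03,105,th)))
print("ring in",circ(radial("top",g,(.592,-.0255),.08,.03,.012,100,th)))
print("lid",circ(radial("top",g,(.5045,.248),.017,.045,.025,112,th)))
# blobs of keys
for n,(x0,y0,x1,y1),t in (("sq",(312,222,328,238),None),("rd",(330,215,346,237),None),("bar",(348,208,368,236),None)):
    s=g[y0:y1,x0:x1];t=np.percentile(s,96);bg=np.median(s);th_=(t+bg)/2
    m=(s>th_).astype(np.uint8);k,lab,st,ce=cv2.connectedComponentsWithStats(m);i=1+np.argmax(st[1:,4]);u=ce[i]+(x0,y0);print(n,t,bg,st[i],u,cast("top",u,.0435)[:2])
print(g[208:240,310:370][::1,::2])
s=get_state();r=R.from_rotvec(s['tool_rot']).as_matrix();print(r)
# side view of keys
b=cv2.imread("pics/side0.png");cv2.imwrite("pics/s1.png",cv2.convertScaleAbs(cv2.resize(b[175:300,280:370],None,fx=6,fy=4.8,interpolation=cv2.INTER_CUBIC),alpha=1.3))
E
```

```text
ring out (array([593.83759905, -25.62777702]), np.float64(38.65653090505367), 74)
ring in (array([594.52346925, -25.74376875]), np.float64(21.829903371055675), 66)
lid (array([504.55095724, 247.99700844]), np.float64(35.97952235845699), 90)
sq 84.0 60.0 [ 6  5  6  6 30] [320.3        229.73333333] [0.47999991 0.01082775]
rd 86.0 57.0 [ 4  6 10 10 69] [338.5942029  225.65217391] [ 0.4907896  -0.04534573]
bar 105.0 60.5 [ 0  0 20  9 63] [357.92063492 209.50793651] [ 0.53862151 -0.106492  ]
[[ 89  89  90  90  92  89  79  67  63  63  64  66  69  71  74  81  85  85
   84  82  84  83  83  90  91  90  91  89  97 131]
 [ 89  89  89  90  91  91  88  76  68  65  66  68  73  79  81  83  84  83
   84  83  84  85  86  89  91  88  85  85  96 132]
 [ 89  89  91  91  90  90  90  86  79  74  74  76  80  83  85  86  83  84
   86  85  84  83  85  86  84  75  65  70  94 129]
 [ 90  91  90  91  89  90  91  89  85  82  81  82  84  85  84  85  84  85
   84  84  85  81  78  72  63  52  45  58  89 123]
 [ 90  90  91  90  91  90  91  90  90  86  85  84  86  83  85  85  86  85
   85  79  76  65  59  51  47  51
[... 2847 characters left out ...]
  79  82  87  98 100 117 124 131 134 134 133]
 [ 80  45  41  60  64  61  62  62  57  42  40  40  43  47  55  65  75  82
   80  88  96 106 124 123 130 134 134 134 133 133]
 [ 82  49  41  58  64  60  57  58  48  41  43  50  61  65  74  81  83  95
   98 106 123 126 134 134 133 134 134 133 133 133]
 [ 82  53  40  55  60  54  48  48  47  51  61  68  80  81  84  94  98 116
  124 126 133 134 135 133 134 134 134 133 134 134]
 [ 78  55  40  46  48  44  46  55  63  70  79  81  85  94  99 116 124 131
  134 134 134 134 133 134 134 132 134 133 132 132]]
[[-8.40930228e-04  9.01837780e-01  4.32073965e-01]
 [ 1.51340851e-03  4.32074770e-01 -9.01836516e-01]
 [-9.99998501e-01 -1.04477171e-04 -1.72819371e-03]]
```

View pics/s1.png

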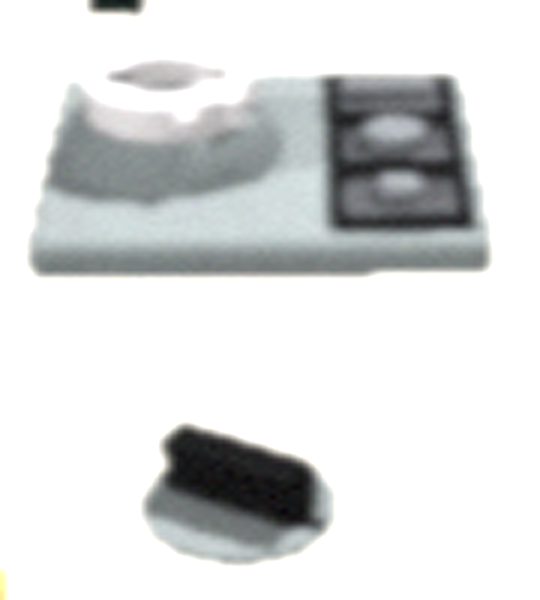

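The side view shows the keys standing clear of their plates. My measurements agree with each other: mouth (0.594, -0.0257), mill yaw 0.188, round key (0.491, -0.0455), and lid (0.5045, 0.248) with yaw about -0.326. I'll move now.

play_rows --targets '[{"claw": 1,"linear": [0,1,-0.94],"rotation": [0,0,0]},{"claw": 1,"linear": [0,1,-0.94],"rotation": [0,0,0]},{"claw": 1,"linear": [0,1,-0.94],"rotation": [0,0,0]},{"claw": 1,"linear": [0,1,-0.94],"rotation": [0,0,0]},{"claw": 1,"linear": [0,1,-0.94],"rotation": [0,0,0]},{"claw": 1,"linear": [0,1,-0.94],"rotation": [0,0,0]},{"claw": 1,"linear": [0,1,-0.94],"rotation": [0,0,0]},{"claw": 1,"linear": [0,1,-0.94],"rotation": [0,0,0]},{"claw": 1,"linear": [0,1,-0.94],"rotation": [0,0,0]},{"claw": 1,"linear": [0,1,-0.94],"rotation": [0,0,0]}]' --newtons 20

```text
time: 0.93
position: [0.4018, -0.2595, 0.2139]
tool_rot: [0.888, 1.394, -0.891]
ft_force: [1.1, 0.1, -1.1]
grip_width: 0.323
```

```bash
cat > d.py <<'E'
# usage: d.py x y z yaw(of tool y axis): remaining shift in tool axes (units of 2.5 cm) & rotation (units of 90deg), for full vertical target
import sys
from h import *
x,y,z,w=map(float,sys.argv[1:5]);s=get_state();M=R.from_rotvec(s['tool_rot']).as_matrix()
T=np.array([[0,np.cos(w),np.sin(w)],[0,np.sin(w),-np.cos(w)],[-1,0,0]])
print("t",round(s['time'],2),"pos",s['position'].round(4),"yaw",round(np.arctan2(M[1,1],M[0,1]),3),"F",s['ft_force'].round(2),"grip",round(s['grip_width'],3))
print("lin",(M.T@(np.array([x,y,z])-s['position'])/.025).round(2),"rot",(R.from_matrix(M.T@T).as_rotvec()/(np.pi/2)).round(3),
 "lin in target axes",(T.T@(np.array([x,y,z])-s['position'])/.025).round(2),"rot world",(R.from_matrix(T@M.T).as_rotvec()).round(3))
E
python3 d.py .491 -.0455 .08 .188
```

```text
t 0.93 pos [ 0.4018 -0.2595  0.2139] yaw 0.429 F [ 1.15  0.05 -1.11] grip 0.323
lin [ 5.36  6.85 -6.26] rot [ 0.153 -0.005  0.006] lin in target axes [ 5.36  5.1  -7.74] rot world [-0.006 -0.011 -0.241]
```

play_rows --targets '[{"claw": 1,"linear": [0.67,0.8,-0.85],"rotation": [0.05,0,0]},{"claw": 1,"linear": [0.67,0.75,-0.87],"rotation": [0.05,0,0]},{"claw": 1,"linear": [0.67,0.7,-0.92],"rotation": [0.05,0,0]},{"claw": 1,"linear": [0.67,0.64,-0.97],"rotation": [0,0,0]},{"claw": 1,"linear": [0.67,0.64,-0.97],"rotation": [0,0,0]},{"claw": 1,"linear": [0.67,0.64,-0.97],"rotation": [0,0,0]},{"claw": 1,"linear": [0.67,0.64,-0.97],"rotation": [0,0,0]},{"claw": 1,"linear": [0.4,0.4,-0.6],"rotation": [0,0,0]},{"claw": 1,"linear": [0,0,0],"rotation": [0,0,0]},{"claw": 1,"linear": [0,0,0],"rotation": [0,0,0]}]'

```text
time: 1.77
position: [0.4856, -0.0346, 0.0807]
tool_rot: [1.063, 1.305, -1.069]
ft_force: [-0.1, -0.5, -0.8]
grip_width: 0.001
```

```bash
python3 d.py .491 -.0455 .06 .188
```

```text
t 1.77 pos [ 0.4856 -0.0346  0.0807] yaw 0.194 F [-0.13 -0.46 -0.83] grip 0.001
lin [0.83 0.14 0.47] rot [ 0.004 -0.003  0.006] lin in target axes [0.83 0.13 0.47] rot world [-0.003 -0.01  -0.006]
```

play_rows --targets '[{"claw": 1,"linear": [0,0.14,0.47],"rotation": [0,0,0]},{"claw": 1,"linear": [0.6,0,0],"rotation": [0,0,0]},{"claw": 1,"linear": [0.6,0,0],"rotation": [0,0,0]},{"claw": 1,"linear": [0,0,0],"rotation": [0,0,0]},{"claw": 1,"linear": [0,0,0],"rotation": [0,0,0]}]'

```text
time: 2.18
position: [0.4932, -0.0559, 0.0527]
tool_rot: [1.068, 1.295, -1.076]
ft_force: [0.2, 0.5, 0.4]
grip_width: 0.007
```

```bash
python3 d.py .491 -.0455 .038 .188; python3 -c "
import cv2
from bench import *
a=get_image('top')[165:250,280:380];b=get_image('side')[140:250,270:390]
import numpy as np
o=np.zeros((440,800,3),np.uint8);o[:340,:400]=cv2.resize(a,(400,340));o[:367,400:]=cv2.resize(b,(400,367));cv2.imwrite('pics/k1.png',o)"
```

```text
t 2.18 pos [ 0.4932 -0.0559  0.0527] yaw 0.186 F [0.24 0.54 0.35] grip 0.007
lin [ 0.59 -0.01 -0.43] rot [-0.002  0.001  0.004] lin in target axes [ 0.59 -0.01 -0.43] rot world [ 0.002 -0.006  0.002]
```

View pics/k1.png

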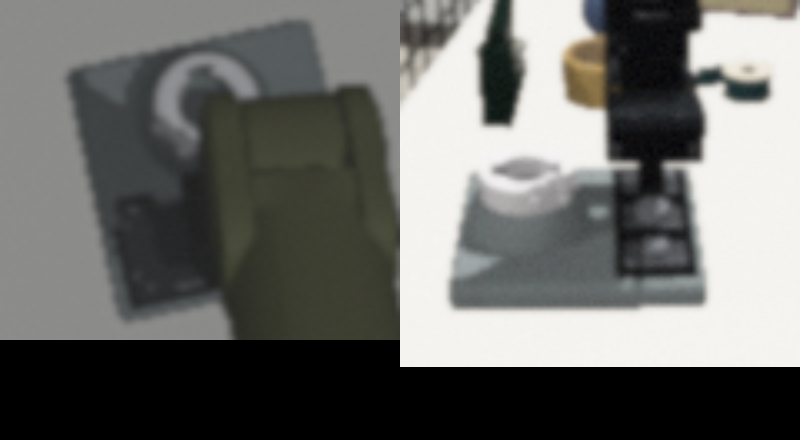

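The closed fingers are just behind the round key, 10 mm too far to -y, which matches the state reading. I'll correct that and settle before pressing.

play_rows --targets '[{"claw": 1,"linear": [0,0,-0.43],"rotation": [0,0,0]},{"claw": 1,"linear": [0,0,0],"rotation": [0,0,0]},{"claw": 1,"linear": [0,0,0],"rotation": [0,0,0]},{"claw": 1,"linear": [0,0,0],"rotation": [0,0,0]}]'

```text
time: 2.62
position: [0.4928, -0.045, 0.0558]
tool_rot: [1.069, 1.289, -1.075]
ft_force: [-0.2, -0.2, 0.1]
grip_width: 0.004
```

```bash
python3 d.py .491 -.0455 .038 .188
```

```text
t 2.62 pos [ 0.4928 -0.045   0.0558] yaw 0.185 F [-0.22 -0.22  0.06] grip 0.004
lin [ 0.71 -0.07  0.  ] rot [-0.002  0.002  0.001] lin in target axes [ 0.71 -0.08  0.  ] rot world [ 0.004 -0.001  0.003]
```

play_rows --targets '[{"claw": 1,"linear": [0.3,-0.07,0],"rotation": [0,0,0]},{"claw": 1,"linear": [0.2,0,0],"rotation": [0,0,0]},{"claw": 1,"linear": [0.12,0,0],"rotation": [0,0,0]},{"claw": 1,"linear": [0.1,0,0],"rotation": [0,0,0]},{"claw": 1,"linear": [0.1,0,0],"rotation": [0,0,0]}]'

```text
time: 3.03
position: [0.4927, -0.0453, 0.038]
tool_rot: [1.068, 1.286, -1.074]
ft_force: [-13.6, 1.2, 39.2]
grip_width: 0.004
```

Bottomed at z = 0.038 (key bottom expected at 0.0385), with force rising steeply. I'll lift gently and use less push next time.

play_rows --targets '[{"claw": 1,"linear": [-0.2,0,0],"rotation": [0,0,0]},{"claw": 1,"linear": [-0.4,0,0],"rotation": [0,0,0]},{"claw": 1,"linear": [-0.3,0,0],"rotation": [0,0,0]},{"claw": 1,"linear": [0,0,0],"rotation": [0,0,0]},{"claw": 1,"linear": [0,0,0.7],"rotation": [0,0,0]},{"claw": 1,"linear": [0,0,0.7],"rotation": [0,0,0]},{"claw": 1,"linear": [0,0,0.4],"rotation": [0,0,0]},{"claw": 1,"linear": [0,0,0],"rotation": [0,0,0]},{"claw": 1,"linear": [0,0,0],"rotation": [0,0,0]},{"claw": 1,"linear": [0,0,0],"rotation": [0,0,0]}]'

```text
time: 3.87
position: [0.5005, -0.0895, 0.0612]
tool_rot: [1.067, 1.29, -1.074]
ft_force: [-0.4, 0.0, -0.6]
grip_width: 0.005
```

```bash
python3 d.py .501 -.103 .0385 .188
```

```text
t 3.87 pos [ 0.5005 -0.0895  0.0612] yaw 0.187 F [-0.45  0.02 -0.59] grip 0.005
lin [ 0.91 -0.08  0.53] rot [-0.001  0.003  0.001] lin in target axes [ 0.91 -0.08  0.54] rot world [ 0.005 -0.001  0.001]
```

play_rows --targets '[{"claw": 1,"linear": [0,-0.08,0.53],"rotation": [0,0,0]},{"claw": 1,"linear": [0,0,0],"rotation": [0,0,0]},{"claw": 1,"linear": [0,0,0],"rotation": [0,0,0]},{"claw": 1,"linear": [0.35,0,0],"rotation": [0,0,0]},{"claw": 1,"linear": [0.15,0,0],"rotation": [0,0,0]},{"claw": 1,"linear": [0,0,0],"rotation": [0,0,0]},{"claw": 1,"linear": [0,0,0],"rotation": [0,0,0]}]'

```text
time: 4.45
position: [0.5001, -0.1012, 0.0466]
tool_rot: [1.064, 1.293, -1.071]
ft_force: [-1.0, -1.2, -0.1]
grip_width: 0.002
```

```bash
python3 d.py .501 -.103 .0385 .188
```

```text
t 4.45 pos [ 0.5001 -0.1012  0.0466] yaw 0.19 F [-0.98 -1.18 -0.06] grip 0.002
lin [0.33 0.02 0.08] rot [0.002 0.002 0.002] lin in target axes [0.33 0.02 0.08] rot world [ 0.003 -0.003 -0.002]
```

play_rows --targets '[{"claw": 1,"linear": [0.12,0,0],"rotation": [0,0,0]},{"claw": 1,"linear": [0.1,0,0],"rotation": [0,0,0]},{"claw": 1,"linear": [0.08,0,0],"rotation": [0,0,0]},{"claw": 1,"linear": [0.05,0,0],"rotation": [0,0,0]}]'

```text
time: 4.78
position: [0.5004, -0.1009, 0.0386]
tool_rot: [1.063, 1.293, -1.071]
ft_force: [-5.6, 0.4, 16.3]
grip_width: 0.006
```

Down at z = 0.0386 with 16 N, so bottomed. I'll lift and go to the square key.

play_rows --targets '[{"claw": 1,"linear": [-0.2,0,0],"rotation": [0,0,0]},{"claw": 1,"linear": [-0.4,0,0],"rotation": [0,0,0]},{"claw": 1,"linear": [-0.4,0,0],"rotation": [0,0,0]},{"claw": 1,"linear": [0,0,0],"rotation": [0,0,0]},{"claw": 1,"linear": [0,0,-1],"rotation": [0,0,0]},{"claw": 1,"linear": [0,0,-1],"rotation": [0,0,0]},{"claw": 1,"linear": [0,0,-1],"rotation": [0,0,0]},{"claw": 1,"linear": [0,0,-1],"rotation": [0,0,0]},{"claw": 1,"linear": [0,0,0],"rotation": [0,0,0]},{"claw": 1,"linear": [0,0,0],"rotation": [0,0,0]}]'

```text
time: 5.62
position: [0.483, -0.0007, 0.0673]
tool_rot: [1.067, 1.285, -1.072]
ft_force: [-0.3, -1.0, -0.9]
grip_width: 0.006
```

```bash
python3 d.py .480 .0115 .0385 .188
```

```text
t 5.62 pos [ 0.483  -0.0007  0.0673] yaw 0.187 F [-0.34 -1.01 -0.88] grip 0.006
lin [ 1.15 -0.03 -0.51] rot [-0.001  0.004 -0.001] lin in target axes [ 1.15 -0.03 -0.5 ] rot world [0.006 0.003 0.001]
```

play_rows --targets '[{"claw": 1,"linear": [0,-0.03,-0.46],"rotation": [0,0,0]},{"claw": 1,"linear": [0,0,0],"rotation": [0,0,0]},{"claw": 1,"linear": [0,0,0],"rotation": [0,0,0]},{"claw": 1,"linear": [0.4,0,0],"rotation": [0,0,0]},{"claw": 1,"linear": [0.3,0,0],"rotation": [0,0,0]},{"claw": 1,"linear": [0,0,0],"rotation": [0,0,0]},{"claw": 1,"linear": [0,0,0],"rotation": [0,0,0]}]'

```text
time: 6.2
position: [0.4804, 0.0078, 0.0476]
tool_rot: [1.071, 1.283, -1.076]
ft_force: [0.5, -0.2, 0.6]
grip_width: 0.003
```

```bash
python3 d.py .480 .0115 .0385 .188
```

```text
t 6.2 pos [0.4804 0.0078 0.0476] yaw 0.182 F [ 0.55 -0.23  0.64] grip 0.003
lin [ 0.36  0.01 -0.15] rot [-0.004  0.005 -0.001] lin in target axes [ 0.36  0.01 -0.15] rot world [0.007 0.003 0.006]
```

play_rows --targets '[{"claw": 1,"linear": [0,0,-0.14],"rotation": [0,0,0]},{"claw": 1,"linear": [0.15,0,0],"rotation": [0,0,0]},{"claw": 1,"linear": [0.1,0,0],"rotation": [0,0,0]},{"claw": 1,"linear": [0.09,0,0],"rotation": [0,0,0]},{"claw": 1,"linear": [0.06,0,0],"rotation": [0,0,0]}]'

```text
time: 6.62
position: [0.48, 0.0107, 0.0384]
tool_rot: [1.071, 1.282, -1.079]
ft_force: [-8.4, -0.8, 23.7]
grip_width: 0.004
```

All three presses bottomed at 38–38.6 mm. I'll lift, open the gripper partly and go over the lid.

play_rows --targets '[{"claw": 1,"linear": [-0.3,0,0],"rotation": [0,0,0]},{"claw": 0.45,"linear": [-0.9,0,0],"rotation": [0,0,0]},{"claw": 0.45,"linear": [-1,0.3,-0.5],"rotation": [0,0,0]},{"claw": 0.45,"linear": [0,0.3,-1],"rotation": [0,0,0]},{"claw": 0.45,"linear": [0,0.3,-1],"rotation": [0,0,0]},{"claw": 0.45,"linear": [0,0.3,-1],"rotation": [0,0,0]},{"claw": 0.45,"linear": [0,0.3,-1],"rotation": [0,0,0]},{"claw": 0.45,"linear": [0,0.3,-1],"rotation": [0,0,0]},{"claw": 0.45,"linear": [0,0.3,-1],"rotation": [0,0,0]},{"claw": 0.45,"linear": [0,0.3,-1],"rotation": [0,0,0]}]'

```text
time: 7.45
position: [0.5104, 0.2056, 0.0954]
tool_rot: [1.082, 1.268, -1.089]
ft_force: [0.5, 0.0, 0.2]
grip_width: 0.529
```

play_rows --targets '[{"claw": 0.45,"linear": [0,0,0],"rotation": [0.065,0,0]},{"claw": 0.45,"linear": [0,0,0],"rotation": [0.065,0,0]},{"claw": 0.45,"linear": [0,0,0],"rotation": [0.065,0,0]},{"claw": 0.45,"linear": [0,0,0],"rotation": [0.065,0,0]},{"claw": 0.45,"linear": [0,0,0],"rotation": [0,0,0]},{"claw": 0.45,"linear": [0,0,0],"rotation": [0,0,0]}]'

```text
time: 7.95
position: [0.509, 0.217, 0.0946]
tool_rot: [1.39, 1.073, -1.384]
ft_force: [0.9, -0.6, -0.3]
grip_width: 0.548
```

```bash
python3 d.py .5045 .248 .06 -.326
python3 - <<'E'
from h import *
# bar yaw check from original top view: edges of black bar's top, at z=.048, and side view
g=cv2.cvtColor(cv2.imread("pics/top0.png"),cv2.COLOR_BGR2GRAY)
c=np.array([.5045,.248]);best=[]
for t in (-.2,-.26,-.29,-.32,-.35,-.38,-.44):
    x=np.array([np.cos(t),np.sin(t)]);y=np.array([-x[1],x[0]]);e=[]
    for s in np.arange(-.02,.021,.004):
        rs=np.arange(0,-.016,-.0003);P=[np.r_[c+s*x+r*y,.048] for r in rs]
        q=proj("top",P).astype(np.float32);v=cv2.remap(g,q[:,:1],q[:,1:],cv2.INTER_LINEAR).ravel()
        e.append(rs[np.argmax(v>62)]*1000)
    print(t,np.round(np.polyfit(np.arange(-20,21,4),e,1),3))
b=cv2.cvtColor(cv2.imread("pics/side0.png"),cv2.COLOR_BGR2GRAY)
th=np.linspace(0,2*np.pi,60)
print("side lid",circ(radial("side",b,(.5045,.248),.0145,.05,.026,int((b[285:292,300:303].mean()*0+150)),th)))
E
```

```text
t 7.95 pos [0.509  0.217  0.0946] yaw -0.247 F [ 0.88 -0.6  -0.27] grip 0.548
lin [ 1.38 -0.49 -1.16] rot [ 0.05   0.001 -0.006] lin in target axes [ 1.38 -0.57 -1.12] rot world [ 0.005  0.008 -0.079]
-0.2 [  0.033 -11.891]
-0.26 [ -0.087 -13.255]
-0.29 [ -0.056 -13.2  ]
-0.32 [ -0.028 -13.2  ]
-0.35 [ 2.0000e-03 -1.3173e+01]
-0.38 [  0.031 -13.173]
-0.44 [  0.089 -13.255]
side lid (array([502.79109837, 247.58589972]), np.float64(34.60373251643444), 34)
```

play_rows --targets '[{"claw": 0.45,"linear": [0.4,-0.25,-0.5],"rotation": [0.058,0,-0.006]},{"claw": 0.45,"linear": [0.4,-0.3,-0.5],"rotation": [0,0,0]},{"claw": 0.45,"linear": [0,0,0],"rotation": [0,0,0]},{"claw": 0.45,"linear": [0,0,0],"rotation": [0,0,0]},{"claw": 0.45,"linear": [0,0,0],"rotation": [0,0,0]}]'

```text
time: 8.37
position: [0.5042, 0.2436, 0.0743]
tool_rot: [1.448, 1.031, -1.451]
ft_force: [0.3, 0.4, 0.5]
grip_width: 0.553
```

```bash
python3 d.py .504 .248 .0205 -.34
```

```text
t 8.37 pos [0.5042 0.2436 0.0743] yaw -0.333 F [0.31 0.39 0.48] grip 0.553
lin [ 2.15 -0.06 -0.17] rot [ 0.005  0.001 -0.   ] lin in target axes [ 2.15 -0.06 -0.16] rot world [ 0.002 -0.    -0.007]
```

play_rows --targets '[{"claw": 0.45,"linear": [0,-0.06,-0.17],"rotation": [0.005,0,0]},{"claw": 0.45,"linear": [0,0,0],"rotation": [0,0,0]},{"claw": 0.45,"linear": [0.6,0,0],"rotation": [0,0,0]},{"claw": 0.45,"linear": [0.6,0,0],"rotation": [0,0,0]},{"claw": 0.45,"linear": [0.35,0,0],"rotation": [0,0,0]},{"claw": 0.45,"linear": [0.1,0,0],"rotation": [0,0,0]},{"claw": 0.45,"linear": [0,0,0],"rotation": [0,0,0]},{"claw": 0.45,"linear": [0,0,0],"rotation": [0,0,0]},{"claw": 0.45,"linear": [0,0,0],"rotation": [0,0,0]}]'

```text
time: 9.12
position: [0.509, 0.2452, 0.036]
tool_rot: [1.46, 1.02, -1.452]
ft_force: [-1.1, -0.7, -0.3]
grip_width: 0.552
```

```bash
python3 d.py .504 .248 .0205 -.34
```

```text
t 9.12 pos [0.509  0.2452 0.036 ] yaw -0.344 F [-1.05 -0.7  -0.29] grip 0.552
lin [ 0.62 -0.23 -0.04] rot [-0.002 -0.    -0.005] lin in target axes [ 0.62 -0.23 -0.04] rot world [0.002 0.007 0.004]
```

play_rows --targets '[{"claw": 0.45,"linear": [0.2,-0.2,-0.04],"rotation": [0,0,-0.005]},{"claw": 0.45,"linear": [0.2,0,0],"rotation": [0,0,0]},{"claw": 0.45,"linear": [0.15,0,0],"rotation": [0,0,0]},{"claw": 0.45,"linear": [0,0,0],"rotation": [0,0,0]},{"claw": 0.45,"linear": [0,0,0],"rotation": [0,0,0]}]'

```text
time: 9.53
position: [0.5053, 0.2487, 0.0226]
tool_rot: [1.46, 1.027, -1.456]
ft_force: [-0.1, -0.5, 0.5]
grip_width: 0.551
```

```bash
python3 d.py .504 .248 .0205 -.34
```

```text
t 9.53 pos [0.5053 0.2487 0.0226] yaw -0.344 F [-0.06 -0.51  0.51] grip 0.551
lin [ 0.08 -0.04  0.04] rot [-0.002 -0.001 -0.001] lin in target axes [ 0.08 -0.04  0.04] rot world [-0.001  0.002  0.004]
```

play_rows --targets '[{"claw": 0.45,"linear": [0.08,-0.03,0.03],"rotation": [0,0,0]},{"claw": 1,"linear": [0,0,0],"rotation": [0,0,0]},{"claw": 1,"linear": [0,0,0],"rotation": [0,0,0]},{"claw": 1,"linear": [0,0,0],"rotation": [0,0,0]},{"claw": 1,"linear": [0,0,0],"rotation": [0,0,0]},{"claw": 1,"linear": [0,0,0],"rotation": [0,0,0]},{"claw": 1,"linear": [0,0,0],"rotation": [0,0,0]}]' --newtons 40

```text
time: 10.12
position: [0.5044, 0.2483, 0.0206]
tool_rot: [1.46, 1.027, -1.455]
ft_force: [0.3, -0.3, 0.5]
grip_width: 0.18
```

play_rows --targets '[{"claw": 1,"linear": [-0.4,0,0],"rotation": [0,0,0]},{"claw": 1,"linear": [-0.8,0,0],"rotation": [0,0,0]},{"claw": 1,"linear": [-1,0,0],"rotation": [0,0,0]},{"claw": 1,"linear": [-1,0,0],"rotation": [0,0,0]},{"claw": 1,"linear": [-1,0,0],"rotation": [0,0,0]},{"claw": 1,"linear": [-0.4,0,0],"rotation": [0,0,0]},{"claw": 1,"linear": [0,0,0],"rotation": [0,0,0]},{"claw": 1,"linear": [0,0,0],"rotation": [0,0,0]}]'

```text
time: 10.78
position: [0.5021, 0.2475, 0.1416]
tool_rot: [1.456, 1.029, -1.458]
ft_force: [-0.3, -0.8, -0.7]
grip_width: 0.181
```

```bash
python3 d.py .594 -.0257 .13 .188; python3 -c "
import cv2
from bench import *
import numpy as np
a=get_image('top');b=get_image('side');cv2.imwrite('pics/t2.png',a);cv2.imwrite('pics/s2.png',b)
o=np.zeros((500,800,3),np.uint8);o[:400,:400]=cv2.resize(a[170:270,200:300],(400,400));o[:500,400:]=cv2.resize(b[180:305,270:370],(400,500));cv2.imwrite('pics/k2.png',cv2.convertScaleAbs(o,alpha=1.3))"
```

```text
t 10.78 pos [0.5021 0.2475 0.1416] yaw -0.342 F [-0.28 -0.82 -0.73] grip 0.181
lin [0.45 7.13 9.06] rot [-0.338 -0.     0.001] lin in target axes [ 0.46  1.57 11.42] rot world [ 0.    -0.002  0.53 ]
```

View pics/k2.png

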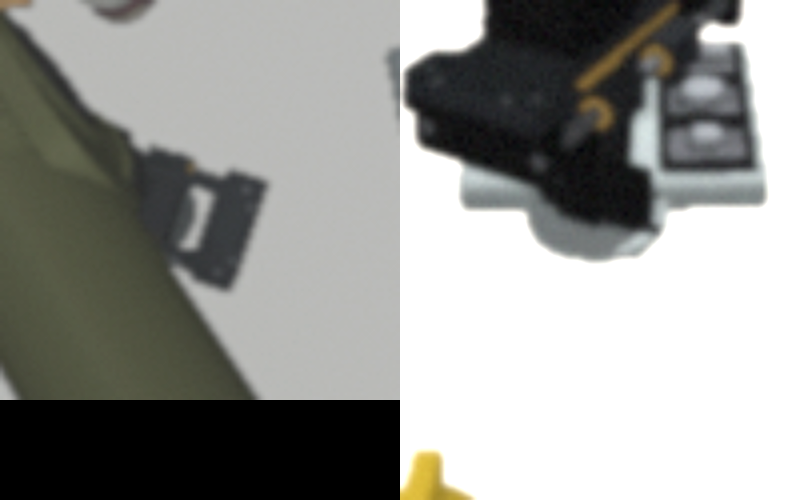

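The lid is held level (opening 15.7 mm, expected 16) and clear of everything. I'll carry it to the mouth.

play_rows --targets '[{"claw": 1,"linear": [0,0.4,0.5],"rotation": [0,0,0]},{"claw": 1,"linear": [0,0.7,0.9],"rotation": [0,0,0]},{"claw": 1,"linear": [0,0.7,0.9],"rotation": [0,0,0]},{"claw": 1,"linear": [0,0.7,0.9],"rotation": [0,0,0]},{"claw": 1,"linear": [0,0.7,0.9],"rotation": [0,0,0]},{"claw": 1,"linear": [0,0.7,0.9],"rotation": [0,0,0]},{"claw": 1,"linear": [0,0.7,0.9],"rotation": [0,0,0]},{"claw": 1,"linear": [0,0.7,0.9],"rotation": [0,0,0]},{"claw": 1,"linear": [0,0.6,0.7],"rotation": [0,0,0]},{"claw": 1,"linear": [0,0.3,0.3],"rotation": [0,0,0]}]'

```text
time: 11.72
position: [0.5736, 0.0054, 0.1203]
tool_rot: [1.427, 1.056, -1.477]
ft_force: [0.3, -0.4, -1.3]
grip_width: 0.18
```

play_rows --targets '[{"claw": 1,"linear": [0,0,0],"rotation": [-0.06,0,0]},{"claw": 1,"linear": [0,0,0],"rotation": [-0.06,0,0]},{"claw": 1,"linear": [0,0,0],"rotation": [-0.06,0,0]},{"claw": 1,"linear": [0,0,0],"rotation": [-0.06,0,0]},{"claw": 1,"linear": [0,0,0],"rotation": [-0.03,0,0]},{"claw": 1,"linear": [0,0,0],"rotation": [0,0,0]},{"claw": 1,"linear": [0,0,0],"rotation": [0,0,0]},{"claw": 1,"linear": [0,0,0],"rotation": [0,0,0]}]'

```text
time: 12.38
position: [0.5672, 0.0052, 0.1083]
tool_rot: [1.107, 1.304, -1.163]
ft_force: [-0.4, 0.7, -1.2]
grip_width: 0.183
```

```bash
python3 d.py .594 -.0257 .11 .188
```

```text
t 12.38 pos [0.5672 0.0052 0.1083] yaw 0.11 F [-0.4   0.74 -1.16] grip 0.183
lin [-0.13  0.92  1.34] rot [-0.05  -0.008  0.034] lin in target axes [-0.07  0.82  1.41] rot world [-0.002 -0.055  0.078]
```

play_rows --targets '[{"claw": 1,"linear": [-0.5,0,0],"rotation": [-0.05,-0.008,0.034]},{"claw": 1,"linear": [-0.1,0.4,0.7],"rotation": [0,0,0]},{"claw": 1,"linear": [0,0.4,0.6],"rotation": [0,0,0]},{"claw": 1,"linear": [0,0,0],"rotation": [0,0,0]},{"claw": 1,"linear": [0,0,0],"rotation": [0,0,0]},{"claw": 1,"linear": [0,0,0],"rotation": [0,0,0]}]'

```text
time: 12.88
position: [0.5912, -0.0197, 0.1208]
tool_rot: [1.067, 1.298, -1.069]
ft_force: [0.1, -0.8, -1.4]
grip_width: 0.181
```

```bash
python3 d.py .594 -.0257 .11 .188
```

```text
t 12.88 pos [ 0.5912 -0.0197  0.1208] yaw 0.191 F [ 0.11 -0.77 -1.38] grip 0.181
lin [0.43 0.07 0.26] rot [ 0.002 -0.001  0.002] lin in target axes [0.43 0.07 0.26] rot world [-0.001 -0.004 -0.003]
```

play_rows --targets '[{"claw": 1,"linear": [0.15,0.07,0.26],"rotation": [0.002,0,0]},{"claw": 1,"linear": [0.2,0,0],"rotation": [0,0,0]},{"claw": 1,"linear": [0,0,0],"rotation": [0,0,0]},{"claw": 1,"linear": [0,0,0],"rotation": [0,0,0]},{"claw": 1,"linear": [0,0,0],"rotation": [0,0,0]}]'

```text
time: 13.3
position: [0.5923, -0.0234, 0.1099]
tool_rot: [1.067, 1.3, -1.072]
ft_force: [-0.6, -0.7, -1.1]
grip_width: 0.181
```

```bash
python3 d.py .594 -.0257 .088 .188
```

```text
t 13.3 pos [ 0.5923 -0.0234  0.1099] yaw 0.19 F [-0.59 -0.75 -1.14] grip 0.181
lin [0.88 0.06 0.11] rot [ 0.001 -0.002  0.004] lin in target axes [0.88 0.05 0.1 ] rot world [-0.003 -0.007 -0.002]
```

play_rows --targets '[{"claw": 1,"linear": [0.1,0.06,0.11],"rotation": [0,0,0.004]},{"claw": 1,"linear": [0.1,0,0],"rotation": [0,0,0]},{"claw": 1,"linear": [0.1,0,0],"rotation": [0,0,0]},{"claw": 1,"linear": [0,0,0],"rotation": [0,0,0]}]'

```text
time: 13.63
position: [0.5943, -0.0256, 0.1018]
tool_rot: [1.071, 1.296, -1.066]
ft_force: [0.5, 0.2, -1.2]
grip_width: 0.182
```

```bash
python3 d.py .594 -.0257 .088 .188
```

```text
t 13.63 pos [ 0.5943 -0.0256  0.1018] yaw 0.19 F [ 0.53  0.2  -1.2 ] grip 0.182
lin [ 0.55 -0.01  0.  ] rot [ 0.001 -0.002 -0.   ] lin in target axes [ 0.55 -0.01  0.  ] rot world [-0.004 -0.    -0.002]
```

Aligned to within about 0.3 mm. I'll descend in small steps and watch the force.

play_rows --targets '[{"claw": 1,"linear": [0.12,0,0],"rotation": [0,0,0]},{"claw": 1,"linear": [0.12,0,0],"rotation": [0,0,0]},{"claw": 1,"linear": [0,0,0],"rotation": [0,0,0]}]'

```text
time: 13.88
position: [0.5943, -0.0255, 0.0952]
tool_rot: [1.071, 1.296, -1.066]
ft_force: [0.2, -0.4, 0.7]
grip_width: 0.181
```

```bash
python3 d.py .594 -.0257 .088 .188
```

```text
t 13.88 pos [ 0.5943 -0.0255  0.0952] yaw 0.19 F [ 0.19 -0.43  0.73] grip 0.181
lin [ 0.29 -0.01  0.  ] rot [ 0.001 -0.002 -0.   ] lin in target axes [ 0.29 -0.01  0.  ] rot world [-0.004 -0.    -0.002]
```

It's 5 mm into the mouth (underside at 0.0747) with almost no force, so it is entering.

play_rows --targets '[{"claw": 1,"linear": [0.12,0,0],"rotation": [0,0,0]},{"claw": 1,"linear": [0.1,0,0],"rotation": [0,0,0]},{"claw": 1,"linear": [0.05,0,0],"rotation": [0,0,0]}]'

```text
time: 14.13
position: [0.5946, -0.0254, 0.0886]
tool_rot: [1.071, 1.295, -1.066]
ft_force: [-4.1, 0.3, 9.8]
grip_width: 0.181
```

```bash
python3 d.py .594 -.0257 .088 .188
```

```text
t 14.13 pos [ 0.5946 -0.0254  0.0886] yaw 0.19 F [-4.1   0.33  9.8 ] grip 0.181
lin [ 0.02 -0.03  0.01] rot [ 0.001 -0.002 -0.001] lin in target axes [ 0.02 -0.03  0.01] rot world [-0.004  0.001 -0.002]
```

The flange is on the rim (TCP 0.0886, about 10 N upward). Next I'll twist clockwise, aiming for yaw -0.467.

play_rows --targets '[{"claw": 1,"linear": [0,0,0],"rotation": [0.05,0,0]},{"claw": 1,"linear": [0,0,0],"rotation": [0.05,0,0]},{"claw": 1,"linear": [0,0,0],"rotation": [0.05,0,0]},{"claw": 1,"linear": [0,0,0],"rotation": [0.05,0,0]},{"claw": 1,"linear": [0,0,0],"rotation": [0,0,0]}]' --newtons 50

```text
time: 14.55
position: [0.5949, -0.0255, 0.0887]
tool_rot: [1.313, 1.143, -1.308]
ft_force: [-0.4, -0.6, -0.6]
grip_width: 0.177
```

```bash
python3 d.py .5943 -.0255 .088 -.467; python3 -c "
from bench import *
print(get_state()['torque'])"
```

```text
t 14.55 pos [ 0.5949 -0.0255  0.0887] yaw -0.138 F [-0.38 -0.64 -0.57] grip 0.177
lin [ 0.03 -0.03  0.  ] rot [ 0.21  -0.002  0.   ] lin in target axes [ 0.03 -0.02  0.01] rot world [-0.003  0.002 -0.329]
[ 0.04036247  0.08902687 -0.00344384]
```

play_rows --targets '[{"claw": 1,"linear": [0.01,0,0],"rotation": [0.05,0,0]},{"claw": 1,"linear": [0.01,0,0],"rotation": [0.05,0,0]},{"claw": 1,"linear": [0.01,0,0],"rotation": [0.05,0,0]},{"claw": 1,"linear": [0,0,0],"rotation": [0,0,0]}]'

```text
time: 14.88
position: [0.5953, -0.0261, 0.0886]
tool_rot: [1.481, 1.009, -1.477]
ft_force: [0.6, 0.3, -0.1]
grip_width: 0.181
```

```bash
python3 d.py .5943 -.0255 .088 -.467; python3 -c "
from bench import *
print(get_state()['torque'])"
```

```text
t 14.88 pos [ 0.5953 -0.0261  0.0886] yaw -0.374 F [ 0.58  0.3  -0.11] grip 0.181
lin [ 0.02 -0.05 -0.01] rot [ 0.059 -0.001 -0.001] lin in target axes [ 0.02 -0.05 -0.  ] rot world [-0.002  0.002 -0.093]
[0.01223488 0.09677171 0.03555983]
```

play_rows --targets '[{"claw": 1,"linear": [0.01,-0.02,0],"rotation": [0.05,0,0]},{"claw": 1,"linear": [0,0,0],"rotation": [0.005,0,0]},{"claw": 1,"linear": [0,0,0],"rotation": [0,0,0]},{"claw": 1,"linear": [0,0,0],"rotation": [0,0,0]}]'

```text
time: 15.22
position: [0.5952, -0.0261, 0.0886]
tool_rot: [1.533, 0.962, -1.529]
ft_force: [0.3, -0.2, 0.1]
grip_width: 0.184
```

```bash
python3 d.py .5943 -.0255 .088 -.467; python3 -c "
from bench import *
print(get_state()['torque'])
import cv2,numpy as np
a=get_image('top');b=get_image('side');cv2.imwrite('pics/t3.png',a);cv2.imwrite('pics/s3.png',b)
o=np.zeros((560,800,3),np.uint8);o[:400,:400]=cv2.resize(a[165:245,295:375],(400,400),interpolation=2);o[:540,400:]=cv2.resize(b[145:253,275:355],(400,540),interpolation=2);cv2.imwrite('pics/k3.png',cv2.convertScaleAbs(o,alpha=1.2))"
```

```text
t 15.22 pos [ 0.5952 -0.0261  0.0886] yaw -0.448 F [ 0.26 -0.22  0.1 ] grip 0.184
lin [ 0.02 -0.04 -0.01] rot [ 0.012 -0.001 -0.001] lin in target axes [ 0.02 -0.04 -0.01] rot world [-0.001  0.002 -0.019]
[0.011138   0.12023939 0.04691129]
```

View pics/k3.png

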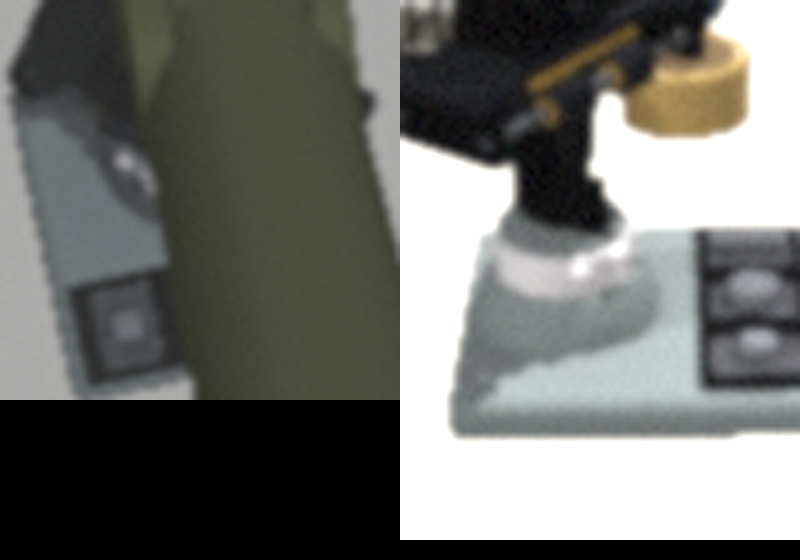

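The lid is seated and gripped, with the flange on the collar and the keys up. I'll check the half mark's angle against the first picture before the final trim.

```bash
python3 - <<'E'
from h import *
g=cv2.cvtColor(cv2.imread("pics/top0.png"),cv2.COLOR_BGR2GRAY)
c=(.594,-.0257)
for z,r in((.075,.0415),(.075,.043),(.072,.043)):
    th=np.arange(-.2,1.7,.02);a=.188+np.pi-th   # th clockwise from -x
    q=proj("top",np.c_[c[0]+r*np.cos(a),c[1]+r*np.sin(a),0*a+z]).astype(np.float32)
    v=cv2.remap(g,q[:,:1],q[:,1:],cv2.INTER_LINEAR).ravel().astype(float)
    for lo,hi in((-.2,.25),(.4,.95),(1.1,1.6)):
        k=(th>lo)&(th<hi);w=np.clip(v[k]-np.percentile(v[k],40),0,None);print(z,r,lo,"peak",v[k].max(),"centroid",round((w*th[k]).sum()/w.sum(),3))
ts=[get_state()['torque'][2]];print(ts)
E
```

```text
0.075 0.0415 -0.2 peak 96.0 centroid -0.032
0.075 0.0415 0.4 peak 118.0 centroid 0.665
0.075 0.0415 1.1 peak 117.0 centroid 1.306
0.075 0.043 -0.2 peak 88.0 centroid -0.019
0.075 0.043 0.4 peak 105.0 centroid 0.666
0.075 0.043 1.1 peak 106.0 centroid 1.31
0.072 0.043 -0.2 peak 87.0 centroid -0.022
0.072 0.043 0.4 peak 100.0 centroid 0.668
0.072 0.043 1.1 peak 105.0 centroid 1.322
[np.float64(0.06140361669875103)]
```

The marks lie at 0.666 and 1.31 rad, as expected, so the target yaw of -0.467 holds. Final trim next.

play_rows --targets '[{"claw": 1,"linear": [0.01,0,0],"rotation": [0.016,0,0]},{"claw": 1,"linear": [0,0,0],"rotation": [0.003,0,0]},{"claw": 1,"linear": [0,0,0],"rotation": [0.002,0,0]}]'

```text
time: 15.57
position: [0.5953, -0.0262, 0.0886]
tool_rot: [1.557, 0.94, -1.552]
ft_force: [-0.4, -0.8, -0.4]
grip_width: 0.18
```

```bash
python3 d.py .5943 -.0255 .088 -.467; python3 -c "
from bench import *
for i in range(3): get_image('side')
s=get_state();print(s['torque'],s['tool_rot'],s['time'])";python3 d.py .5943 -.0255 .088 -.467
```

```text
t 15.57 pos [ 0.5953 -0.0262  0.0886] yaw -0.482 F [-0.37 -0.79 -0.4 ] grip 0.18
lin [ 0.02 -0.05 -0.01] rot [-0.01  -0.001 -0.001] lin in target axes [ 0.02 -0.05 -0.01] rot world [-0.001  0.002  0.015]
[0.00419472 0.18689693 0.08077658] [ 1.5568916   0.940708   -1.55226551] 15.7167
t 15.72 pos [ 0.5952 -0.0262  0.0886] yaw -0.482 F [-0.04 -0.14  0.33] grip 0.182
lin [ 0.02 -0.05 -0.01] rot [-0.01  -0.001 -0.001] lin in target axes [ 0.02 -0.05 -0.01] rot world [-0.001  0.002  0.015]
```

```bash
python3 -c "
from bench import *
close_job()"
```

```text
the job is handed in; nothing more can be done
```

The job is handed in, with the lid still gripped at the half-way mark. I pressed the round key, then the bar, then the square. I then set the lid into the mouth and twisted it clockwise.

- **Keys:** each press bottomed with the fingertips at 38.0–38.6 mm (bottom is 38.5 mm), and I lifted clear after each. The round key's press peaked at about 39 N through the fingertips, harder than it needed; the other two read 16 and 24 N.
- **Lid seating:** it went in with almost no force until the flange met the rim, with the TCP at 0.0886 m against 0.088 m expected.
- **Twist:** the tool stood about 0.67 rad clockwise from the slot. The nominal half mark is 0.655, and I measured the mark in the image at 0.666.
- **Hold:** the reading did not drift over 0.15 s of holding with a 50 N grip. The twist moment read 0.047–0.08 N m, around the expected 0.06 but noisy.
- **Not checked:** the arm hid the mark in the last pictures, so the final lid angle comes from the tool pose, not from sight. I saw no contact with the other objects, but did not check their positions afterwards.

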